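# Return one setting block, rock the tight one free and hold it

## Task

Put the loose yellow setting block back upright in its own stand, the one with the yellow pocket, fully home, and let go of it. Then free the red block that is stuck tight in the heavy clamp base: take it by its red post and rock it left and right several times, along its long side, working it up a little with each swing, because a straight pull only drags the base off the table, which must not happen. Finish still holding the red block upright and still, just clear above the jaws it came from, touching nothing but the gripper; leave the tally counter and the loupe alone.

Things in the scene. Friction and masses are not known exactly. Their poses are not given: they have to be found in the camera images.
- yellow_block: Loose setting block standing on the table: steel body 26 (x) x 40 (y) x 45 mm high, its lowest 5 mm drawn in by 2.5 mm all round; on top a yellow upright post 18 (x) x 24 (y) x 48 mm, so 93 mm in all. 0.25 kg (may differ by 20 %). Origin at the centre of its underside, z up. A half turn makes no difference.
- red_block: Setting block held tight in the clamp base: steel body 22 (x) x 50 (y) x 40 mm high, its lowest 5 mm drawn in by 2.5 mm all round; on top a red upright post 18 (x) x 24 (y) x 48 mm, so 88 mm in all. 0.3 kg (may differ by 20 %). Origin at the centre of its underside, z up. At the start its axes lie along those of the clamp base and its underside is 27 mm above the table.
- red_block_top (a point): Centre of the top of the red post, 88 mm above the red block's underside.
- clamp_base: Heavy loose clamp, 3.1 kg: dark steel plate 110 (x) x 150 (y) x 22 mm standing flat on the table, the jaws in its middle; origin at the centre of its underside. Rubber-lined jaws with a spring squeeze the red block's broad faces along the base's x, about 20 mm of its height; a straight pull needs more force than the base weighs.
- clamp_mouth (a point): Centre of the pocket's mouth, level with the top of jaws and walls, 52 mm above the table. Here the pocket is 9 mm longer (y) than the block: it can lean about 8 degrees (0.14 rad) to either side about the base's x. While it swings the jaws resist lifting less: it can rise 2 to 3 mm a swing; free when its underside is above this point.
- clamp_rib (a point): Top of the 5 mm high rounded rib across the pocket's middle on which the red block's underside rests and rocks at the start, 27 mm above the table.
- yellow_stand: Fixed stand: aluminium foot 62 (x) x 90 (y) x 8 mm and pedestal 44 x 58 mm with yellow tags, topped by a yellow pocket 30 (x) x 44 (y) mm inside, open at the top, walls 7 mm thick; the pocket's floor is 38 mm above the table, its rim 62 mm, so a block goes in 24 mm deep with 2 mm play to each side. Origin at the centre of its underside on the table.
- yellow_stand_floor (a point): Centre of the floor of the yellow stand's pocket, 38 mm above the table.
- red_stand: Stand of the same shape with red tags and a red pocket; it stays empty. It and the yellow stand may stand in either order.
- tally_counter: Loose round metal hand counter, 54 x 53 x 25 mm, lying on the table; to be left alone.
- loupe: Loose black eye loupe, 33 mm wide, 34 mm high, on the table; to be left alone.
There are look-alikes about, which are no part of the job. What is shaped like the yellow_block but blue is not meant.

How it is judged:
By the outcome, as a careful person would: the job done as asked, in the order asked, and still so for the second after the job is handed in, while the arm keeps its last pose, push and grip.
It also fails if it takes over 72 s, if anything falls off the work surface, if the arm or the gripper's body presses on something with over 40 N, if the wrist force passes 120 N, or if a joint passes its speed limit or range.

## Robot

A 7-joint arm with a two-finger parallel gripper is mounted at the origin on a cart in front of the work surface, level with it; the furniture and walls round the work are solid. World frame = base frame: x ahead of the robot, y to its left, z up, the work surface at z = 0. Lengths are in m, angles in degrees, forces in N, time in s.
With the tool pointing down it reaches from about 0.35 to 0.9 m from the base axis. Payload 19.9 kg.
Tool frame: the origin (TCP) lies at the very end of the fingers, on their centre line; the grasp point (between the pads) lies 19 mm behind it; z points along the fingers, x is the direction in which the jaws open and shut, and the axes are right-handed (so a half turn about z gives the same grasp; the last joint's range is limited). The gripper opens to 94 mm and grips with 3 to 60 N. Pads are 16 mm wide; open, the fingers measure 119 mm over their backs; the gripper's body (75 mm by 177 mm) begins 78 mm behind the grasp point.
Start: joints at [67.924, 23.915, -0.59, 92.452, 0.269, 63.638, -3.037], TCP at [0.211, -0.588, 0.205] pointing down, gripper open.
Joint ranges: [-161.28, 161.28], [-22.2, 115.67], [-73.04, 71.86], [3.21, 147.25], [-68.34, 248.33], [10.77, 114.83], [-161.83, 161.83]. Speed limits (degrees/s): [108.29, 108.29, 136.94, 136.94, 172.46, 172.46, 172.46].

## Interface

Orientations are given as [roll, pitch, yaw] about the fixed x, y, z axes, in that order (R = Rz(yaw) Ry(pitch) Rx(roll)).
In Python, from rig import arm gives the robot as it stands.
- The arm moves only by the shell command python3 -m crank 'ROWS' [FORCE]. ROWS is JSON, a list of rows, each a list of 7 numbers: the turn, a rotation vector about the tool's x, y, z in degrees, then the shift along the tool's x, y, z in m, then the opening, from 0 (shut) to 1 (fully open). In form: [[rx, ry, rz, tx, ty, tz, fingers], ...]. A call has exactly 5 rows; each row shifts and turns the commanded pose from where the row before left it, along the tool's axes as they then stand; what a row does not reach is not made up. A row lasts 1/12 s, in which the tool goes at most 41.7 mm and 7.16 degrees, less where a joint would pass 70% of its speed; a pose out of reach is approached as far as the arm can. A call with a gripper value outside its range is refused whole. The fingers move at their own pace and stop on an object; FORCE is the grip in N (left out, the last holds). Time passes only in rows, so rows that do not move let the fingers close, or fill a call up. It gives the time, the measured TCP pose, the force and the opening at its end, in the units of the state.
- arm.observe(): the state, without advancing time (a new reading comes with each control period).
- arm.grab_frame(name): name is "side" or "top"; returns a dict with "image" (384x512x3 uint8, red, green, blue), "z_map" (384x512 float32, m along the optical axis (not along the pixel's ray), 0 where there is no reading), "K" (3x3 intrinsics, pixels), "k1" (the pictures are not rectified: a ray, as slopes to the right and down, at radius r is drawn at 1 + k1 r^2 times it, then the intrinsics apply), "extrinsics" (4x4, takes a point from camera to world coordinates). Camera axes: x right, y down, z forward; pixel columns grow to the right and rows downward; lengths in m; the calibration is good to about 2 mm. A picture is of the moment at which its call begins.
- arm.finish_job(): hands the job in, once; it reports no verdict.
The state is a dict: "time": time; "joint_pos": joint angles; "qd": joint speeds; "tau": joint torques, N m; "tcp_pos": TCP position; "ee_rot": TCP orientation; "wrist_force": force on the tool from outside, world axes, zero at the start; "wrist_torque": the same for the moment, N m; "grip_width": finger opening in m.
Only numpy, scipy, OpenCV 4.12 (cv2) and the standard library are available. Lean on these libraries where they do the work, as an engineer would, in place of code of your own. Each camera call takes 0.05 s, during which the arm holds its last target.

## Working session

There is one attempt and no reset: what is moved stays moved. The work goes in short steps, Python scripts to look and compute and a shell command to move; the robot and the scene stay as the last step left them, time stands still between calls to the robot, and variables do not carry over. Pictures are saved under pics/ and viewed, and the job is handed in when it is done.

```bash
mkdir -p pics; ls; python3 - <<'E'
from rig import arm
import cv2
print(arm.observe())
for n in("side","top"):
    f=arm.grab_frame(n); cv2.imwrite(f"pics/{n}0.png",f["image"][:,:,::-1]); print(f["K"],f["k1"],f["extrinsics"])
E
```

```text
pics
{'time': 0.0, 'joint_pos': array([67.9246443 , 23.94900682, -0.59058142, 92.48654053,  0.2709244 ,
       63.63706109, -3.03662551]), 'qd': array([ 0.01931031,  0.0003026 ,  0.03317263, -0.07569328,  0.07382296,
       -0.07856912,  0.03643026]), 'tau': array([ 6.02050222e-04, -8.51240516e+01,  6.38903026e-01, -4.26000237e+01,
       -4.88569087e-02,  1.85468834e-02,  9.43512191e-05]), 'tcp_pos': array([ 0.21051218, -0.5880724 ,  0.20480727]), 'ee_rot': array([ 1.79993360e+02,  7.09779018e-02, -7.03009281e+01]), 'wrist_force': array([-0.64103444,  0.13994705,  0.04897709]), 'wrist_torque': array([-0.02310695, -0.02400182,  0.05143397]), 'grip_width': 0.09370642178788087}
[[454.1824383    0.         249.74676628]
 [  0.         454.1824383  187.23934798]
 [  0.           0.           1.        ]] -0.07342846690352305 [[-0.47398676 -0.73439351  0.48580112 -0.10032571]
 [-0.88052099  0.39807211 -0.25733517  0.19552486]
 [-0.00439859 -0.54973154 -0.8353298   1.13796362]
 [ 0.          0.          0.          1.        ]]
[[355.07751957   0.         251.42953644]
 [  0.         355.07751957 189.26841165]
 [  0.           0.           1.        ]] -0.06131328183730502 [[ 0.02638873 -0.99063668  0.13395002  0.40280629]
 [-0.99943441 -0.02335097  0.02419916 -0.14635083]
 [-0.02084472 -0.13451285 -0.99069258  1.00341966]
 [ 0.          0.          0.          1.        ]]
```

View pics/side0.png

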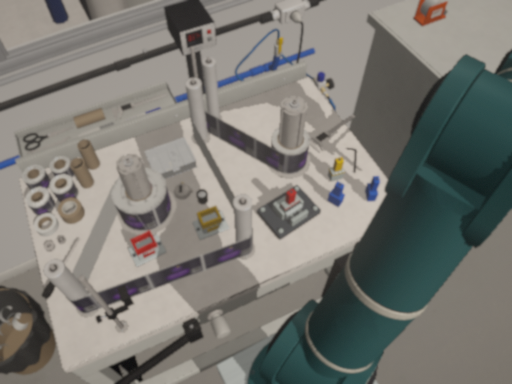

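View pics/top0.png

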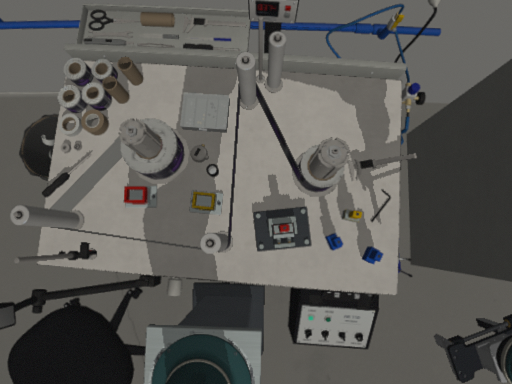

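The top view shows the yellow stand at about (205,201), red stand (136,195), clamp with the red post (284,228), yellow block (352,215), blue look-alikes (335,242) and (372,255). The tally counter is at (199,153), the loupe at (212,170), and a film web with rollers runs between the stand and the clamp. Next I measure these.

```bash
cat > h.py <<'E'
import numpy as np, cv2
from rig import arm
def rays(f):
    h,w=f["z_map"].shape
    u,v=np.meshgrid(np.arange(w),np.arange(h))
    p=np.stack([u,v],-1).reshape(-1,1,2).astype(float)
    n=cv2.undistortPoints(p,f["K"],np.array([f["k1"],0,0,0.]),None,None)
    return n.reshape(h,w,2)
def cloud(f):
    n=rays(f); z=f["z_map"][...,None]
    P=np.concatenate([n*z,z],-1)
    E=f["extrinsics"]; W=P@E[:3,:3].T+E[:3,3]; W[f["z_map"]==0]=np.nan
    return W
def plane(f,uv,z):
    n=cv2.undistortPoints(np.array(uv,float).reshape(-1,1,2),f["K"],np.array([f["k1"],0,0,0.])).reshape(-1,2)
    E=f["extrinsics"]; d=np.c_[n,np.ones(len(n))]@E[:3,:3].T; c=E[:3,3]
    return c+d*((z-c[2])/d[:,2])[:,None]
def proj(f,P):
    E=f["extrinsics"]; R=E[:3,:3].T; q=(np.atleast_2d(P)-E[:3,3])@R.T
    o,_=cv2.projectPoints(q.reshape(-1,1,3),np.zeros(3),np.zeros(3),f["K"],np.array([f["k1"],0,0,0.])); return o.reshape(-1,2)
def crop(f,x0,y0,x1,y1,s,name):
    cv2.imwrite(name,cv2.resize(f["image"][y0:y1,x0:x1,::-1],None,fx=s,fy=s,interpolation=cv2.INTER_CUBIC))
E
python3 - <<'E'
from h import *
import pickle
F={n:arm.grab_frame(n) for n in("side","top")}
pickle.dump(F,open("f0.pkl","wb"))
t=F["top"]; crop(t,110,130,400,290,2.7,"pics/tc.png"); crop(F["side"],120,140,400,280,2.8,"pics/sc.png")
W=cloud(t)
# orthographic height map
import sys
g=np.full((300,450),-1.)
x,y,z=W[...,0],W[...,1],W[...,2]
# regular sampled height print along pixels
for r in range(130,270,8):
    print(r,' '.join('%3d'%(1000*z[r,c]) if z[r,c]==z[r,c] else '  -' for c in range(110,400,8)))
for p in [(205,201),(284,228),(352,215),(212,243),(240,150),(199,153),(212,170),(320,160)]:
    print(p,W[p[1],p[0]].round(3))
E
```

```text
130   3   0 238 238 229 193 109 108   9   0   2   8  36  14  20  -1  -1   0  -1  -2   0  85   1   0   0   0  -2   0   1   0  -1   0  -2  -2   0   0   0
138   1 106 230 233 228 199 118 109 110   9   4  -1   0   0  -1   2   2   2  -3   1   0  32   2   0   0  -2   3   5  -3  -2   1   0   2   2   0  -1  -1
146 103  72 110 223 203 173 125 106 109  28  -2  21   1   0   0  -2   1   0   1  -1   0  -3  87   2  -1   0 107 251 257 250   0   0   1   1   0   0  -1
154  70  38 110 108 137 133 110 108 106  36  12  21  18  -2   0   0  -3  -3   1   0   1   0  32  -2   6 109 249 252 257 249   0   0   1   0   2   1   0
162  40  -1 109 108 109 108 108 112  75  13   0   2   0   0  -2  -1   0  -2  -1   0   0   0   4  89 110 118 228 248 251 252   4   6  11   5   4   3  -3
170   0   3   1   0 110 109 109  78  32   6   0   1  35  31   0   0  -2   0  -1   1   0   1   2  34 108 110 177 216 229 111   3   4  -2   0   2   1   0
178   0   0  -1  -1   7  25  25   6   6   0   0   3   1   0  -2   1   2  -1   0   2   2   3   0   5  80 108 109 118 112  -3   0   7   1  -1   0   0   1
186  -2   0   2   5  60   7   0   2 
[... 1201 characters left out ...]
 1   0   0   2  -3   3   0   2 248 248 116   3  -1  -2  -1  22  20   1  -1   1   1  -1   0  -1  -2   0  -2   0  16  66   0   1  -2
258   1  -3   0  -1  -1   0   1   0   0   0   0  -1   1  -4  -1   0   0   1   3  -1   0   0  -1  -2   2   1  -1   4   1   0   0  -2  46  95   1   0 -17
266   0   2   2   0   3   0  -1   0  -2   1   0   0   0  -1   0   2   0   0   0  -2   1   0   0  -2   0  -2   0  -1   0   2   2  -1   0   0   0   0 -66
(205, 201) [0.498 0.004 0.036]
(284, 228) [ 0.428 -0.208  0.119]
(352, 215) [ 0.465 -0.383  0.093]
(212, 243) [ 0.388 -0.048  0.251]
(240, 150) [ 0.653 -0.086 -0.002]
(199, 153) [0.636 0.029 0.022]
(212, 170) [ 0.586 -0.011  0.033]
(320, 160) [ 0.573 -0.275  0.248]
```

View pics/tc.png

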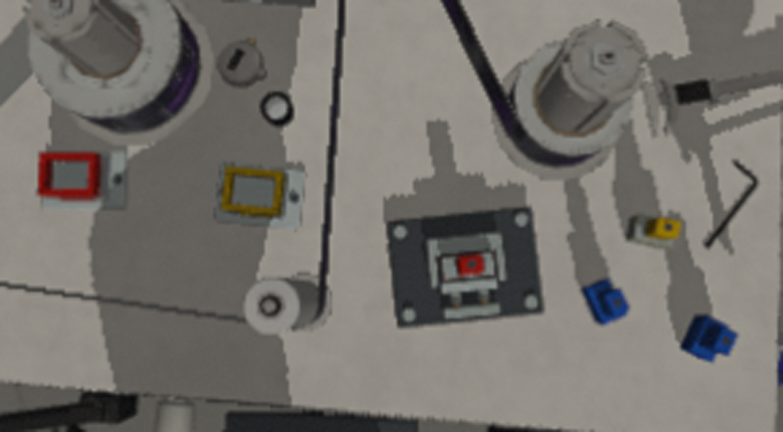

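View pics/sc.png

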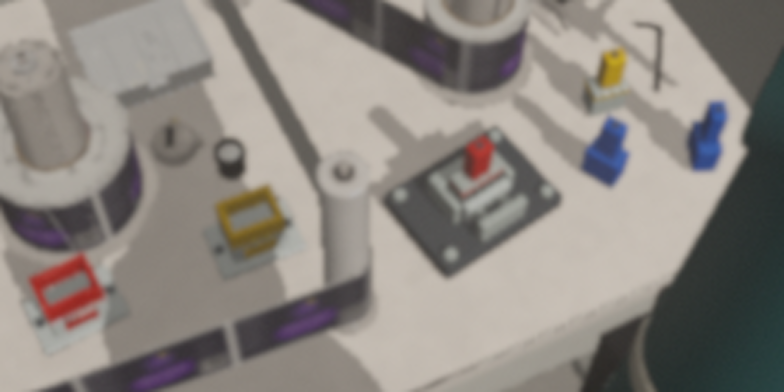

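The crops show the yellow block, the clamp and the stands all with their long sides roughly along world y. The film web is about 105 mm high and the roller posts 250 mm. Next I get precise poses from both cameras.

```bash
cat >> h.py <<'E'
def mask(f,col,box):
    im=f["image"]; hsv=cv2.cvtColor(im,cv2.COLOR_RGB2HSV); H,S,V=[hsv[...,i].astype(int) for i in range(3)]
    if col=="y": m=(H>15)&(H<35)&(S>110)&(V>60)
    if col=="r": m=((H<8)|(H>172))&(S>130)&(V>60)
    if col=="b": m=(H>105)&(H<125)&(S>130)
    x0,y0,x1,y1=box; k=np.zeros_like(m); k[y0:y1,x0:x1]=1
    return (m&k).astype(np.uint8)
E
python3 - <<'E'
from h import *
import pickle
F=pickle.load(open("f0.pkl","rb"))
jobs={"ypost":("y",.093,{"top":(335,200,370,228),"side":(325,150,350,175)}),
"ystand":("y",.062,{"top":(185,185,228,215),"side":(190,200,230,240)}),
"rpost":("r",.115,{"top":(270,215,300,240),"side":(280,180,305,215)})}
for n,(c,h,b) in jobs.items():
    for cam in("top","side"):
        f=F[cam]; m=mask(f,c,b[cam]); W=cloud(f)
        top=m.astype(bool)&(abs(W[...,2]-h)<.008)
        v,u=np.nonzero(m); print(n,cam,m.sum(),"px c",u.mean().round(1),v.mean().round(1),"topcount",top.sum())
        for nm,mm in(("all",m),("top",top.astype(np.uint8))):
            cs,_=cv2.findContours(mm,cv2.RETR_EXTERNAL,cv2.CHAIN_APPROX_NONE)
            if not cs: continue
            pts=np.vstack(cs).reshape(-1,2)
            P=plane(f,pts,h)[:,:2].astype(np.float32)*1000
            v,u=np.nonzero(mm); c=plane(f,np.c_[u,v],h)[:,:2].mean(0)*1000
            print("  ",nm,"rect",[np.round(q,1) for q in cv2.minAreaRect(P)],"mean",c.round(1))
        v,u=np.nonzero(m); print("  cloud mean",np.nanmean(W[v,u],0).round(4), "zrange",np.nanmin(W[v,u,2]).round(3),np.nanmax(W[v,u,2]).round(3))
# plate corners from dark bolts? dark plate mask
f=F["top"];W=cloud(f);g=f["image"].max(2)
m=((g<95)&(abs(W[...,2]-.022)<.006)).astype(np.uint8);k=np.zeros_like(m);k[200:255,245:318]=1;m&=k
v,u=np.nonzero(m);P=plane(f,np.c_[u,v],.022)[:,:2].astype(np.float32)*1000
print("plate",m.sum(),cv2.minAreaRect(P))
for cam,a in(("top",(335,200,375,230)),("top",(255,200,315,255)),("top",(185,180,230,220)),("side",(310,140,360,190)),("side",(250,170,330,240)),("side",(185,190,240,250))):
    crop(F[cam],*a,9 if a[2]-a[0]<70 else 7,f"pics/z_{cam}_{a[0]}.png")
import glob
ims=[cv2.imread(p) for p in sorted(glob.glob("pics/z_*"))]
c=np.full((600,800,3),0,np.uint8)
for i,im in enumerate(ims):
    im=cv2.resize(im,(266,290)); c[(i//3)*300:(i//3)*300+290,(i%3)*266:(i%3)*266+266]=im
cv2.imwrite("pics/mos.png",c)
E
```

```text
ypost top 71 px c 355.9 214.5 topcount 60
   all rect [array([ 467.6, -391.9]), array([30.3, 20.2]), np.float64(79.9)] mean [ 467.1 -393.4]
   top rect [array([ 467.7, -394.3]), array([24.8, 18.2]), np.float64(80.0)] mean [ 467.5 -394.3]
  cloud mean [ 0.4674 -0.3952  0.0868] zrange -0.0 0.096Traceback (most recent call last):
  File "<stdin>", line 9, in <module>
  File "h.py", line 25, in mask
    if col=="y": m=(H>15)&(H<35)&(S>110)&(V>60)
       ^^^^^^^^
ValueError: The truth value of an array with more than one element is ambiguous. Use a.any() or a.all()
```

```bash
cat > m.py <<'E'
from h import *
import pickle
F=pickle.load(open("f0.pkl","rb"))
jobs={"ypost":("y",.093,{"top":(335,200,370,228),"side":(325,150,350,175)}),
"ystand":("y",.062,{"top":(185,185,228,215),"side":(190,200,230,240)}),
"rpost":("r",.115,{"top":(270,215,300,240),"side":(280,180,305,215)})}
for n,(c,h,b) in jobs.items():
    for cam in("top","side"):
        f=F[cam]; m=mask(f,c,b[cam]); W=cloud(f)
        top=m.astype(bool)&(abs(W[...,2]-h)<.008)
        print(n,cam,m.sum(),"topcount",top.sum())
        for nm,mm in(("all",m),("top",top.astype(np.uint8))):
            cs,_=cv2.findContours(mm,cv2.RETR_EXTERNAL,cv2.CHAIN_APPROX_NONE)
            if not cs: continue
            pts=np.vstack(cs).reshape(-1,2)
            P=plane(f,pts,h)[:,:2].astype(np.float32)*1000
            v,u=np.nonzero(mm); q=plane(f,np.c_[u,v],h)[:,:2].mean(0)*1000
            print("  ",nm,"rect",[np.round(q,1) for q in cv2.minAreaRect(P)],"mean",q.round(1))
f=F["top"];W=cloud(f);g=f["image"].max(2)
m=((g<95)&(abs(W[...,2]-.022)<.006)).astype(np.uint8);k=np.zeros_like(m);k[200:255,245:318]=1;m&=k
v,u=np.nonzero(m);P=plane(f,np.c_[u,v],.022)[:,:2].astype(np.float32)*1000
print("plate",m.sum(),cv2.minAreaRect(P))
c=np.full((600,800,3),0,np.uint8)
for i,(cam,a) in enumerate((("top",(335,200,375,230)),("top",(255,200,315,255)),("top",(185,180,230,220)),("side",(310,140,360,190)),("side",(250,170,330,240)),("side",(185,190,240,250)))):
    im=F[cam]["image"][a[1]:a[3],a[0]:a[2],::-1]
    s=min(266/im.shape[1],296/im.shape[0]); im=cv2.resize(im,None,fx=s,fy=s,interpolation=cv2.INTER_CUBIC)
    c[(i//3)*300:(i//3)*300+im.shape[0],(i%3)*266:(i%3)*266+im.shape[1]]=im
cv2.imwrite("pics/mos.png",c)
E
python3 m.py
```

```text
ypost top 71 topcount 60
   all rect [array([ 467.6, -391.9]), array([30.3, 20.2]), np.float64(79.9)] mean [ 467.1 -393.4]
   top rect [array([ 467.7, -394.3]), array([24.8, 18.2]), np.float64(80.0)] mean [ 467.5 -394.3]
ypost side 91 topcount 46
   all rect [array([ 457.2, -386.5]), array([21.2, 46.8]), np.float64(49.3)] mean [ 457.  -386.1]
   top rect [array([ 464.1, -393.5]), array([26.3, 19.9]), np.float64(78.2)] mean [ 464.7 -393.2]
ystand top 204 topcount 183
   all rect [array([496.4,   5.1]), array([60. , 46.2]), np.float64(85.7)] mean [496.6   5.5]
   top rect [array([497.3,   5.7]), array([58.7, 44. ]), np.float64(86.2)] mean [497.4   5.8]
ystand side 250 topcount 170
   all rect [array([487.3,   7.9]), array([56.4, 65.2]), np.float64(86.4)] mean [489.6   8.9]
   top rect [array([495.1,   7.6]), array([56. , 49.7]), np.float64(83.9)] mean [495.2   8.3]
rpost top 57 topcount 54
   all rect [array([ 428.9, -208.2]), array([17.3, 20. ]), np.float64(1.4)] mean [ 429.1 -208.1]
   top rect [array([ 428.9, -208.2]), array([17.3, 20. ]), np.float64(1.4)] mean [ 428.6 -208.1]
rpost side 81 topcount 50
   all rect [array([ 419.1, -203.9]), array([21.4, 41.5]), np.float64(59.1)] mean [ 419.6 -203.7]
   top rect [array([ 426.5, -206.8]), array([18. , 28.6]), np.float64(19.7)] mean [ 425.2 -206.9]
plate 1408 ((428.9609069824219, -208.2548828125), (108.23824310302734, 148.74688720703125), 7.188816070556641)
```

View pics/mos.png

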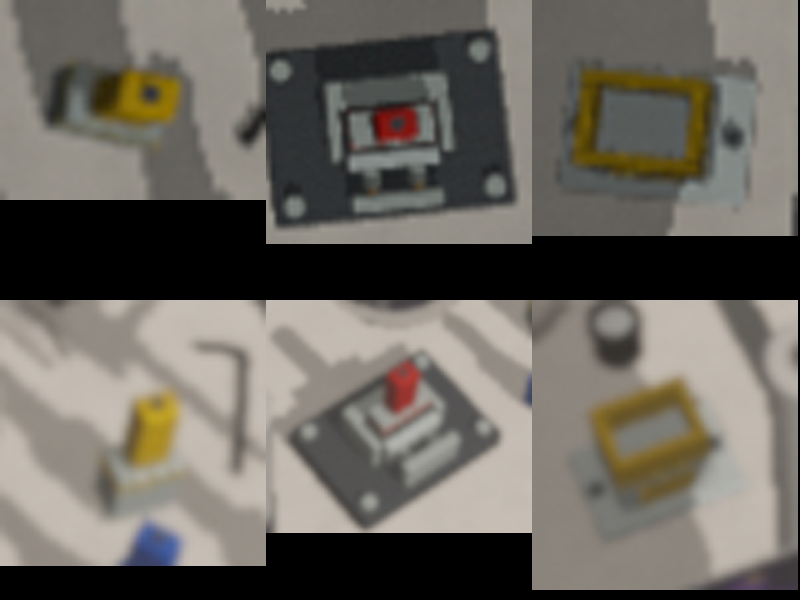

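The yellow block is near (466,-394) mm at yaw -10°, the clamp near (427,-207) at yaw +7°, and the stand near (496,7) at about -4°. I'll turn the tool to yaw -100 first, so the jaws lie along the block's y.

```bash
cat > go.py <<'E'
import sys,numpy as np
from rig import arm
from scipy.spatial.transform import Rotation as R
s=arm.observe(); r=R.from_euler('xyz',s["ee_rot"],degrees=True)
a=[float(v) for v in sys.argv[1:]]
print("t",round(s["time"],2),"pos",s["tcp_pos"].round(4),"rot",s["ee_rot"].round(2),"F",s["wrist_force"].round(1),"T",s["wrist_torque"].round(2),"g",round(s["grip_width"],4),"j7",s["joint_pos"][6].round(1))
if len(a)>=3: print("shift tool mm",(r.inv().apply(np.array(a[:3])-s["tcp_pos"])*1000).round(1))
if len(a)>=4:
    b=R.from_euler('xyz',[180,0,a[3]],degrees=True)
    print("turn",(r.inv()*b).as_rotvec(degrees=True).round(2),"| shift after turn mm",(b.inv().apply(np.array(a[:3])-s["tcp_pos"])*1000).round(1))
E
python3 -m crank '[[0,0,5.95,0,0,0,1],[0,0,5.95,0,0,0,1],[0,0,5.95,0,0,0,1],[0,0,5.95,0,0,0,1],[0,0,5.95,0,0,0,1]]' 30; python3 go.py 0.466 -0.394 0.205 -100
```

```text
time: 0.62
tcp_pos: [0.2106, -0.5883, 0.2052]
ee_rot: [180.0, 0.0, -100.3]
wrist_force: [-0.8, -0.1, 0.5]
grip_width: 0.0941
t 0.62 pos [ 0.2106 -0.5883  0.2052] rot [ 1.7999e+02  2.0000e-02 -1.0035e+02] F [-0.8 -0.1  0.5] T [ 0.08  0.01 -0.04] g 0.0941 j7 -31.0
shift tool mm [-237.  -216.3    0.3]
turn [ 0.01  0.02 -0.35] | shift after turn mm [-2.357e+02 -2.178e+02  2.000e-01]
```

```bash
python3 -m crank '[[0,0,0,-0.0237,-0.0216,0,1],[0,0,0,-0.0237,-0.0216,0,1],[0,0,0,-0.0237,-0.0216,0,1],[0,0,0,-0.0237,-0.0216,0,1],[0,0,0,-0.0237,-0.0216,0,1]]' >/dev/null; python3 -m crank '[[0,0,0,-0.0237,-0.0216,0,1],[0,0,0,-0.0237,-0.0216,0,1],[0,0,0,-0.0237,-0.0216,0,1],[0,0,0,-0.0237,-0.0216,0,1],[0,0,0,-0.0237,-0.0216,0,0.7]]'; python3 go.py 0.466 -0.394 0.052 -100
```

```text
time: 1.45
tcp_pos: [0.4657, -0.3916, 0.2054]
ee_rot: [180.0, 0.0, -100.1]
wrist_force: [0.1, -0.3, -0.4]
grip_width: 0.0902
t 1.45 pos [ 0.4657 -0.3916  0.2054] rot [ 179.99    0.   -100.05] F [ 0.1 -0.3 -0.4] T [ 0.03 -0.   -0.01] g 0.0902 j7 -63.5
shift tool mm [  2.4  -0.7 153.4]
turn [ 0.01  0.   -0.05] | shift after turn mm [  2.4  -0.7 153.4]
```

```bash
python3 -m crank '[[0,0,0,0,0,0.03,0.7],[0,0,0,0,0,0.03,0.7],[0,0,0,0,0,0.03,0.7],[0,0,0,0,0,0,0.7],[0,0,0,0,0,0,0.7]]'; python3 - <<'E'
from h import *
for n,b in(("top",(310,170,400,260)),("side",(290,110,380,200))):
    f=arm.grab_frame(n); crop(f,*b,6,f"pics/{n}1.png")
a=cv2.imread("pics/top1.png");b=cv2.imread("pics/side1.png");cv2.imwrite("pics/c1.png",cv2.resize(np.hstack([a,b]),(800,400)))
E
python3 go.py 0.466 -0.394 0.052 -100
```

```text
time: 1.87
tcp_pos: [0.4642, -0.3924, 0.1149]
ee_rot: [179.9, 0.1, -100.1]
wrist_force: [0.2, -0.1, 1.0]
grip_width: 0.0658
t 1.97 pos [ 0.4654 -0.3934  0.1173] rot [-1.7991e+02 -5.0000e-02 -1.0006e+02] F [-0.9  0.7  0.2] T [ 0.04  0.05 -0.02] g 0.0659 j7 -63.6
shift tool mm [ 0.4 -0.6 65.3]
turn [-0.09 -0.05 -0.06] | shift after turn mm [ 0.5 -0.7 65.3]
```

View pics/c1.png

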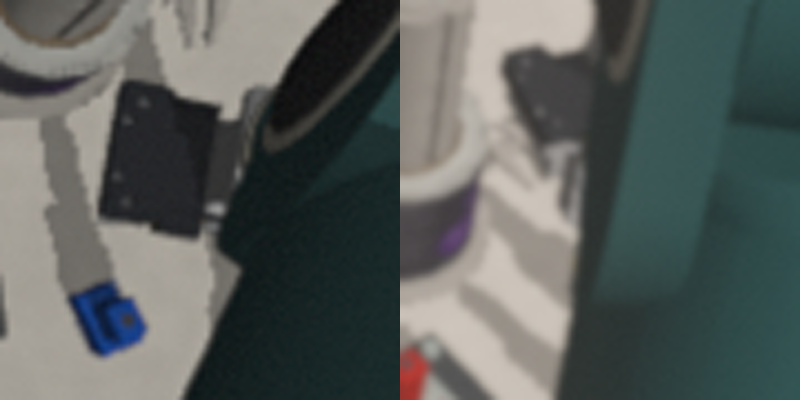

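The arm hides the block at about (375,340) in the top crop, but the TCP agrees with both measurements to about 2 mm, so I'll descend and grip.

```bash
python3 -m crank '[[0,0,0,0,0,0.02,0.65],[0,0,0,0,0,0.02,0.65],[0,0,0,0,0,0.015,0.65],[0,0,0,0,0,0.01,0.65],[0,0,0,0,0,0,0.65]]'; python3 -m crank '[[0,0,0,0,0,0,0.4],[0,0,0,0,0,0,0.3],[0,0,0,0,0,0,0.2],[0,0,0,0,0,0,0.1],[0,0,0,0,0,0,0.1]]' 30; python3 go.py 0.466 -0.394 0.052 -100
```

```text
time: 2.38
tcp_pos: [0.4646, -0.3928, 0.0501]
ee_rot: [180.0, 0.0, -100.1]
wrist_force: [0.0, 0.6, 0.2]
grip_width: 0.0614
time: 2.8
tcp_pos: [0.4649, -0.3929, 0.0511]
ee_rot: [-180.0, -0.0, -100.1]
wrist_force: [0.4, -1.9, 1.0]
grip_width: 0.031
t 2.8 pos [ 0.4649 -0.3929  0.0511] rot [-1.7996e+02 -2.0000e-02 -1.0005e+02] F [ 0.4 -1.9  1. ] T [-0.18  0.03  0.03] g 0.031 j7 -63.8
shift tool mm [ 0.9 -1.2 -0.9]
turn [-0.04 -0.02 -0.05] | shift after turn mm [ 0.9 -1.2 -0.9]
```

```bash
python3 -m crank '[[0,0,0,0,0,0,0],[0,0,0,0,0,0,0],[0,0,0,0,0,0,0],[0,0,0,0,0,0,0],[0,0,0,0,0,0,0]]' 40;  python3 -m crank '[[0,0,0,0,0,-0.01,0],[0,0,0,0,0,-0.02,0],[0,0,0,0,0,-0.04,0],[0,0,0,0,0,-0.04,0],[0,0,0,0,0,-0.04,0]]';python3 -m crank '[[0,0,0,0,0,-0.04,0],[0,0,0,0,0,-0.04,0],[0,0,0,0,0,-0.04,0],[0,0,0,0,0,-0.02,0],[0,0,0,0,0,0,0]]'; python3 go.py 0.496 0.007 0.34 -94
```

```text
time: 3.22
tcp_pos: [0.4648, -0.3929, 0.0508]
ee_rot: [-180.0, -0.0, -100.1]
wrist_force: [-1.7, -0.2, 6.4]
grip_width: 0.0237
time: 3.63
tcp_pos: [0.4642, -0.3922, 0.2024]
ee_rot: [179.9, 0.0, -100.0]
wrist_force: [0.7, 0.9, -2.9]
grip_width: 0.0236
time: 4.05
tcp_pos: [0.4656, -0.3933, 0.346]
ee_rot: [-179.6, -0.2, -100.0]
wrist_force: [0.1, -0.5, -2.8]
grip_width: 0.0241
t 4.05 pos [ 0.4656 -0.3933  0.346 ] rot [-179.65   -0.18 -100.05] F [ 0.1 -0.5 -2.8] T [ 0.   -0.04 -0.05] g 0.0241 j7 -63.1
shift tool mm [-399.5   40.     4.5]
turn [-0.34 -0.2  -6.05] | shift after turn mm [-401.5   -2.4    6. ]
```

The block is held: width 24 mm, 2.8 N of weight. Next I turn 6° and carry it over the film.

```bash
python3 -m crank '[[0,0,-2,0,0,0,0],[0,0,-2,0,0,0,0],[0,0,-2,0,0,0,0],[0,0,0,-0.02,0,0,0],[0,0,0,-0.03,0,0,0]]' >/dev/null;  python3 -m crank '[[0,0,0,-0.036,0,0,0],[0,0,0,-0.036,0,0,0],[0,0,0,-0.036,0,0,0],[0,0,0,-0.036,0,0,0],[0,0,0,-0.036,0,0,0]]' >/dev/null;python3 -m crank '[[0,0,0,-0.036,0,0,0],[0,0,0,-0.036,0,0,0],[0,0,0,-0.036,0,0,0],[0,0,0,-0.036,0,0,0],[0,0,0,-0.02,0,0,0]]' >/dev/null; python3 -m crank '[[0,0,0,0,0,0,0],[0,0,0,0,0,0,0],[0,0,0,0,0,0,0],[0,0,0,0,0,0.02,0],[0,0,0,0,0,0.03,0]]'; python3 go.py 0.496 0.007 0.29 -94
python3 - <<'E'
from h import *
for n in("top","side"):
    f=arm.grab_frame(n); cv2.imwrite(f"pics/{n}2.png",f["image"][...,::-1])
E
```

```text
time: 5.72
tcp_pos: [0.4935, -0.0009, 0.2915]
ee_rot: [-179.8, -0.0, -94.2]
wrist_force: [0.6, 0.4, -3.5]
grip_width: 0.0241
t 5.72 pos [ 0.4935 -0.0009  0.2915] rot [-179.79   -0.    -94.16] F [ 0.6  0.4 -3.5] T [-0.02 -0.03 -0.04] g 0.0241 j7 -99.8
shift tool mm [-8.  -1.9  1.5]
turn [-0.21 -0.   -0.16] | shift after turn mm [-8.  -1.9  1.5]
```

View pics/top2.png

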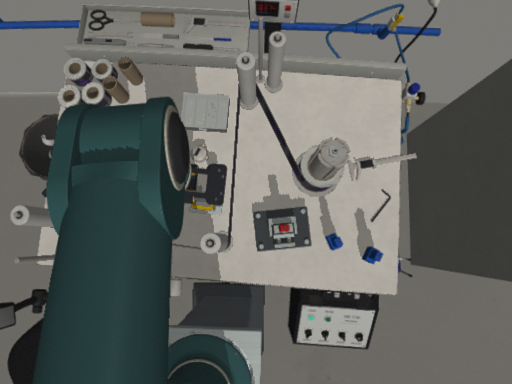

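View pics/side2.png

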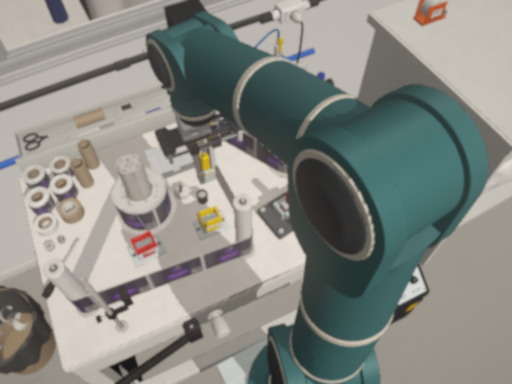

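The side view shows the block at (205,160) hanging above the yellow stand at (209,218). Next I check the wrist's clearance to the spool core, then shift.

```bash
python3 - <<'E'
from h import *
f=arm.grab_frame("side");W=cloud(f)
P=W[20:150,145:290].reshape(-1,3);im=f["image"][20:150,145:290].reshape(-1,3).astype(int)
teal=(im[:,1]-im[:,0]>15)
k=teal&(P[:,2]>.2)
Q=P[k];print(len(Q),np.nanmin(Q[:,2]))
o=np.argsort(Q[:,2])[:400:40];print(Q[o].round(3))
for zz in(.3,.35,.4,.45): 
    s=Q[abs(Q[:,2]-zz)<.025]; 
    if len(s):print(zz,s.min(0).round(3),s.max(0).round(3))
# spools
f0=__import__("pickle").load(open("f0.pkl","rb"))["top"];W0=cloud(f0);S=W0[110:190,110:190].reshape(-1,3);S=S[S[:,2]>.2];print("core",S.min(0),S.max(0))
S=W0[225:255,195:235].reshape(-1,3);S=S[S[:,2]>.2];print("post",S.min(0),S.max(0))
E
```

```text
7051 0.5226631933922496
[[ 0.448 -0.009  0.523]
 [ 0.516 -0.008  0.668]
 [ 0.507  0.025  0.671]
 [ 0.5   -0.002  0.672]
 [ 0.499 -0.017  0.672]
 [ 0.488 -0.014  0.673]
 [ 0.491 -0.003  0.673]
 [ 0.487 -0.009  0.673]
 [ 0.481  0.022  0.674]
 [ 0.503 -0.005  0.674]]
core [0.60059114 0.11477559 0.20012932] [0.66837465 0.18172982 0.24744926]
post [ 0.3670808  -0.0658973   0.20026214] [ 0.40984779 -0.02206566  0.26465128]
```

```bash
python3 -m crank '[[0,0,0,-0.008,-0.002,0.02,0],[0,0,0,0,0,0.035,0],[0,0,0,0,0,0.035,0],[0,0,0,0,0,0.035,0],[0,0,0,0,0,0.02,0]]' >/dev/null;  python3 -m crank '[[0,0,0,0,0,0.005,0],[0,0,0,0,0,0,0],[0,0,0,0,0,0,0],[0,0,0,0,0,0,0],[0,0,0,0,0,0,0]]'
python3 - <<'E'
from h import *
import pickle
F={n:arm.grab_frame(n) for n in("top","side")};pickle.dump(F,open("f1.pkl","wb"))
crop(F["side"],170,160,250,240,7,"pics/s3.png");crop(F["top"],170,160,250,240,5,"pics/t3.png")
E
python3 go.py 0.496 0.007 0.09 -94
```

```text
time: 6.7
tcp_pos: [0.4961, 0.008, 0.1421]
ee_rot: [-179.9, 0.0, -94.1]
wrist_force: [-0.2, -0.5, -2.8]
grip_width: 0.0237
t 6.8 pos [0.4957 0.0081 0.1415] rot [-179.91    0.    -94.06] F [-0.2  0.  -4. ] T [ 0.04 -0.01 -0.02] g 0.0237 j7 -104.7
shift tool mm [ 1.1 -0.3 51.5]
turn [-0.09  0.   -0.06] | shift after turn mm [ 1.1 -0.4 51.5]
```

View pics/s3.png

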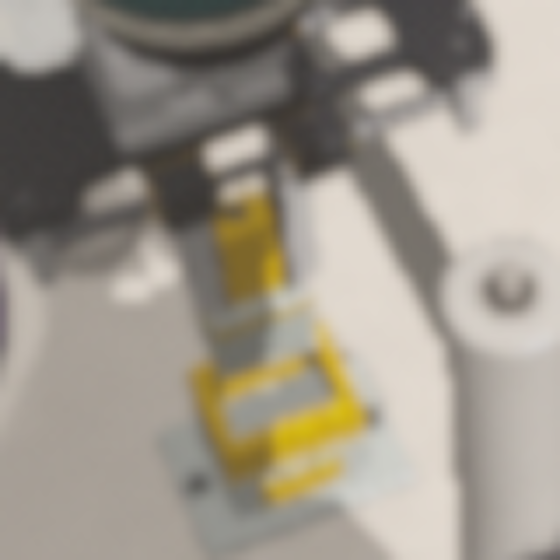

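View pics/t3.png

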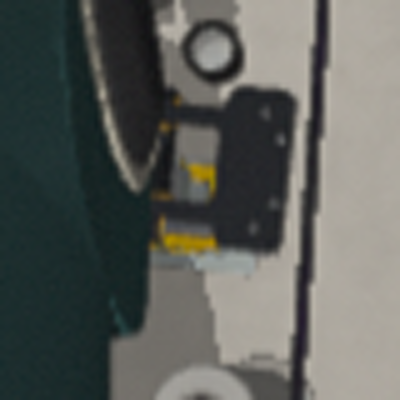

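```bash
cat > ov.py <<'E'
from h import *
import pickle,sys
F=pickle.load(open("f1.pkl","rb"));f=F["side"]
def rect(x,y,z,a,b,yaw):
    c,s=np.cos(np.radians(yaw)),np.sin(np.radians(yaw))
    return np.array([[x+c*p*a/2-s*q*b/2,y+s*p*a/2+c*q*b/2,z] for p,q in((-1,-1),(-1,1),(1,1),(1,-1))])
bx,by,bz,byaw,sx,sy,syaw=map(float,sys.argv[1:8])
x0,y0,s=170,160,10
im=cv2.resize(f["image"][160:240,170:250,::-1],None,fx=s,fy=s,interpolation=cv2.INTER_CUBIC)
def dr(P,c):
    q=(proj(f,P)-[x0,y0]+.5)*s
    cv2.polylines(im,[q.astype(int)],True,c,1)
dr(rect(bx,by,bz+.045,.026,.040,byaw),(0,0,255));dr(rect(bx,by,bz+.005,.026,.040,byaw),(255,0,255));dr(rect(bx,by,bz+.093,.018,.024,byaw),(0,0,255))
dr(rect(sx,sy,.062,.044,.058,syaw),(0,255,0));dr(rect(sx,sy,.062,.030,.044,syaw),(0,255,0));dr(rect(sx,sy,.008,.062,.09,syaw),(255,255,0))
cv2.imwrite(sys.argv[8],cv2.resize(im[150:750,0:800],None,fx=1,fy=1))
E
python3 ov.py 0.4957 0.0081 0.0905 -4 0.4963 0.007 -4 pics/ov1.png
```

```text
(no output)
```

View pics/ov1.png

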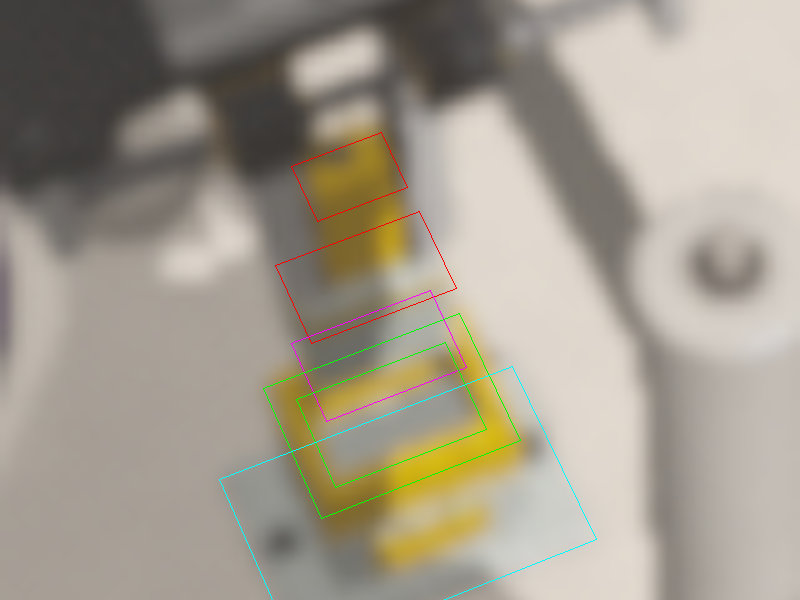

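The overlay agrees to about 1-2 mm: the block edge at (456,288) and the stand corner at (520,440) are both off by a similar half pixel. I'll correct y by -1.2 mm and descend gently.

```bash
python3 -m crank '[[0,0,0,0.0012,0,0.008,0],[0,0,0,0,0,0.007,0],[0,0,0,0,0,0.007,0],[0,0,0,0,0,0,0],[0,0,0,0,0,0,0]]'; python3 -m crank '[[0,0,0,0,0,0.003,0],[0,0,0,0,0,0.003,0],[0,0,0,0,0,0.003,0],[0,0,0,0,0,0,0],[0,0,0,0,0,0,0]]';python3 go.py 0.496 0.007 0.09 -94
```

```text
time: 7.22
tcp_pos: [0.4946, 0.007, 0.1178]
ee_rot: [179.9, 0.0, -94.0]
wrist_force: [-0.0, 0.7, -1.9]
grip_width: 0.0239
time: 7.63
tcp_pos: [0.4949, 0.0069, 0.1093]
ee_rot: [180.0, 0.0, -94.1]
wrist_force: [-0.6, -0.3, -1.3]
grip_width: 0.0238
t 7.63 pos [0.4949 0.0069 0.1093] rot [179.98   0.   -94.05] F [-0.6 -0.3 -1.3] T [0.05 0.03 0.  ] g 0.0238 j7 -105.7
shift tool mm [-0.2 -1.1 19.3]
turn [ 0.02  0.   -0.05] | shift after turn mm [-0.2 -1.1 19.3]
```

```bash
python3 -m crank '[[0,0,0,0,0,0.002,0],[0,0,0,0,0,0.002,0],[0,0,0,0,0,0.002,0],[0,0,0,0,0,0,0],[0,0,0,0,0,0,0]]'; python3 go.py;python3 -m crank '[[0,0,0,0,0,0.002,0],[0,0,0,0,0,0.002,0],[0,0,0,0,0,0.002,0],[0,0,0,0,0,0,0],[0,0,0,0,0,0,0]]';python3 go.py
```

```text
time: 8.05
tcp_pos: [0.4949, 0.0069, 0.1033]
ee_rot: [180.0, 0.0, -94.1]
wrist_force: [0.2, 0.5, -2.4]
grip_width: 0.0237
t 8.05 pos [0.4949 0.0069 0.1033] rot [179.98   0.   -94.05] F [ 0.2  0.5 -2.4] T [0.04 0.02 0.01] g 0.0237 j7 -105.9
time: 8.47
tcp_pos: [0.4949, 0.0069, 0.0973]
ee_rot: [180.0, 0.0, -94.1]
wrist_force: [-1.1, -0.3, -2.5]
grip_width: 0.024
t 8.47 pos [0.4949 0.0069 0.0973] rot [179.98   0.   -94.05] F [-1.1 -0.3 -2.5] T [0.06 0.03 0.01] g 0.024 j7 -106.1
```

Bottom now about 46 mm, well inside and with no contact. Floor should be at TCP ≈ 89 mm.

```bash
python3 -m crank '[[0,0,0,0,0,0.002,0],[0,0,0,0,0,0.002,0],[0,0,0,0,0,0.002,0],[0,0,0,0,0,0.001,0],[0,0,0,0,0,0,0]]'; python3 -m crank '[[0,0,0,0,0,0.001,0],[0,0,0,0,0,0.001,0],[0,0,0,0,0,0,0],[0,0,0,0,0,0,0],[0,0,0,0,0,0,0]]';python3 go.py
```

```text
time: 8.88
tcp_pos: [0.4948, 0.0069, 0.0901]
ee_rot: [180.0, 0.0, -94.1]
wrist_force: [-0.0, -0.2, -2.4]
grip_width: 0.0238
time: 9.3
tcp_pos: [0.4953, 0.007, 0.0888]
ee_rot: [-180.0, 0.0, -94.0]
wrist_force: [-2.4, 0.1, 5.9]
grip_width: 0.0238
t 9.3 pos [0.4953 0.007  0.0888] rot [-179.97    0.    -94.05] F [-2.4  0.1  5.9] T [-0.05  0.52 -0.05] g 0.0238 j7 -106.5
```

Floor contact came exactly at the expected height. I release, opening only partway so the fingers stay clear of the film, then retreat straight up.

```bash
python3 -m crank '[[0,0,0,0,0,0,0.3],[0,0,0,0,0,0,0.4],[0,0,0,0,0,0,0.5],[0,0,0,0,0,0,0.5],[0,0,0,0,0,0,0.5]]'; python3 -m crank '[[0,0,0,0,0,0,0.5],[0,0,0,0,0,-0.005,0.5],[0,0,0,0,0,-0.015,0.5],[0,0,0,0,0,-0.03,0.5],[0,0,0,0,0,-0.035,0.5]]';python3 -m crank '[[0,0,0,0,0,-0.04,0.5],[0,0,0,0,0,-0.04,0.5],[0,0,0,0,0,-0.04,0.5],[0,0,0,0,0,-0.03,0.5],[0,0,0,0,0,0,0.5]]';python3 go.py .427 -.207 .33 -83
python3 - <<'E'
from h import *
import pickle
F={n:arm.grab_frame(n) for n in("top","side")};pickle.dump(F,open("f1.pkl","wb"))
E
python3 ov.py 0.495 0.0069 0.038 -4 0.4963 0.007 -4 pics/ov2.png
```

```text
time: 9.72
tcp_pos: [0.495, 0.007, 0.0884]
ee_rot: [180.0, 0.0, -94.0]
wrist_force: [0.0, -0.0, 0.5]
grip_width: 0.0465
time: 10.13
tcp_pos: [0.4939, 0.007, 0.1737]
ee_rot: [179.8, 0.0, -94.0]
wrist_force: [0.2, 0.7, 0.2]
grip_width: 0.047
time: 10.55
tcp_pos: [0.4968, 0.0072, 0.3299]
ee_rot: [-179.5, 0.0, -94.0]
wrist_force: [0.1, 0.1, 0.1]
grip_width: 0.0473
t 10.55 pos [0.4968 0.0072 0.3299] rot [-1.7952e+02  2.0000e-02 -9.4050e+01] F [0.1 0.1 0.1] T [ 0.01 -0.03  0.04] g 0.0473 j7 -100.3
shift tool mm [218.6  54.5  -0.7]
turn [ -0.48  -0.02 -11.05] | shift after turn mm [ 2.041e+02  9.540e+01 -1.000e-01]
```

View pics/ov2.png

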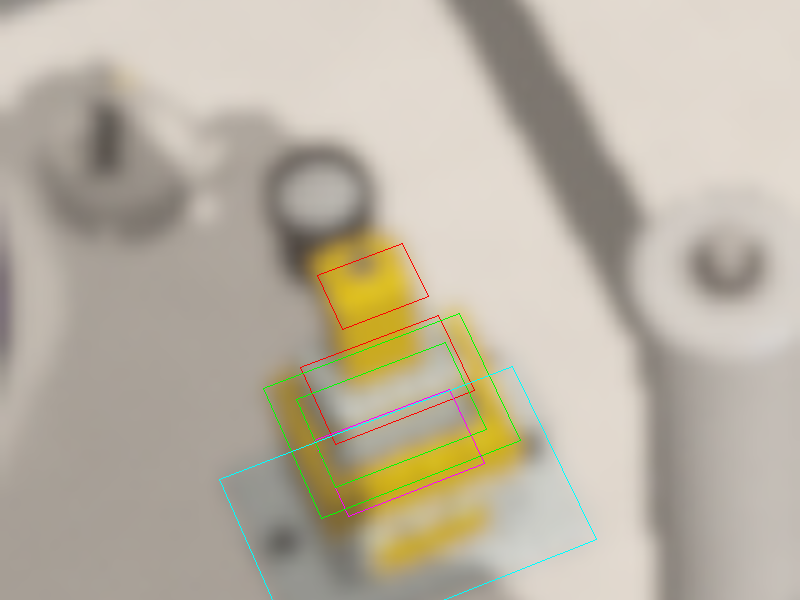

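The overlay shows the block home and upright, with its body inside the pocket around (400,410). Its post was centred by the jaws at y=6.9 mm, so I use that to check the camera bias before grasping the red post.

```bash
python3 -m crank '[[0,0,-3,0,0,0,0.5],[0,0,-3,0,0,0,0.5],[0,0,-3,0,0,0,0.5],[0,0,-2.2,0,0,0,0.5],[0,0,0,0.03,0.014,0,0.5]]' >/dev/null; python3 -m crank '[[0,0,0,0.035,0.0163,0,0.5],[0,0,0,0.035,0.0163,0,0.5],[0,0,0,0.035,0.0163,0,0.5],[0,0,0,0.035,0.0163,0,0.6],[0,0,0,0.034,0.0163,0,0.6]]'; python3 -m crank '[[0,0,0,0,0,0,0.6],[0,0,0,0,0,0,0.6],[0,0,0,0,0,0,0.6],[0,0,0,0,0,0,0.6],[0,0,0,0,0,0,0.6]]'
python3 - <<'E'
from h import *
import pickle
F={n:arm.grab_frame(n) for n in("top","side")};pickle.dump(F,open("f2.pkl","wb"))
for n,b in (("top",(185,180,228,215)),("side",(190,165,225,240))):
    f=F[n];W=cloud(f);m=mask(f,"y",b).astype(bool)&(W[...,2]>.122)
    v,u=np.nonzero(m);print(n,len(u),(plane(f,np.c_[u,v],.131).mean(0)*1000).round(1))
for n,b in (("top",(270,215,300,240)),("side",(280,180,305,215))):
    f=F[n];W=cloud(f);m=mask(f,"r",b).astype(bool)&(W[...,2]>.107)
    v,u=np.nonzero(m);print("red",n,len(u),len(u) and (plane(f,np.c_[u,v],.115).mean(0)*1000).round(1))
cv2.imwrite("pics/top4.png",F["top"]["image"][...,::-1]);cv2.imwrite("pics/side4.png",F["side"]["image"][...,::-1])
E
python3 go.py .427 -.2075 .133 -82.8
```

```text
time: 11.48
tcp_pos: [0.4241, -0.2089, 0.3224]
ee_rot: [179.9, 0.1, -82.9]
wrist_force: [1.8, -0.4, -0.3]
grip_width: 0.0556
time: 11.9
tcp_pos: [0.4259, -0.2064, 0.3231]
ee_rot: [180.0, 0.0, -82.7]
wrist_force: [-0.0, 0.2, 0.2]
grip_width: 0.0565
top 65 [499.3   6.3 131. ]
side 64 [497.6   9.3 131. ]
red top 0 0
red side 51 [ 425.5 -207.3  115. ]
t 12.0 pos [ 0.4259 -0.2067  0.3233] rot [ 1.7999e+02  1.0000e-02 -8.2780e+01] F [0.8 0.6 0.1] T [-0.02  0.    0.02] g 0.0563 j7 -61.0
shift tool mm [  1.   -1.1 190.3]
turn [0.01 0.01 0.02] | shift after turn mm [  0.9  -1.  190.3]
```

View pics/top4.png

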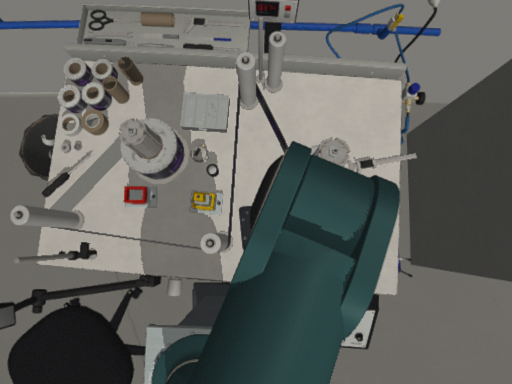

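View pics/side4.png

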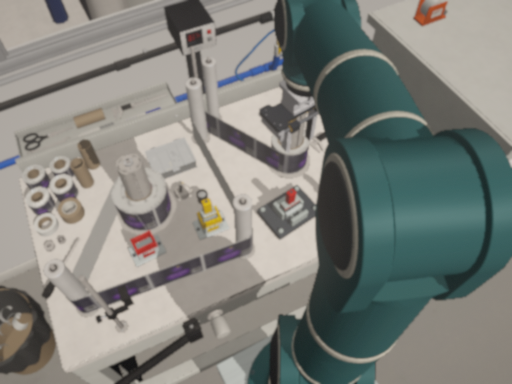

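Camera biases are small. Red post estimate is (427.5,-208.2). I descend around it and stop above first.

```bash
python3 -m crank '[[0,0,0,0.0018,-0.0014,0.02,0.6],[0,0,0,0,0,0.035,0.6],[0,0,0,0,0,0.04,0.6],[0,0,0,0,0,0.04,0.6],[0,0,0,0,0,0.04,0.6]]' >/dev/null; python3 -m crank '[[0,0,0,0,0,0.02,0.6],[0,0,0,0,0,0,0.6],[0,0,0,0,0,0,0.6],[0,0,0,0,0,0,0.6],[0,0,0,0,0,0,0.6]]'
python3 go.py .4275 -.2082 .073 -82.8
python3 - <<'E'
from h import *
f=arm.grab_frame("side");crop(f,240,130,340,230,7,"pics/s5.png")
E
```

```text
time: 12.83
tcp_pos: [0.4283, -0.2093, 0.1302]
ee_rot: [-179.9, -0.1, -82.8]
wrist_force: [0.4, -0.6, 0.3]
grip_width: 0.0562
t 12.83 pos [ 0.4283 -0.2093  0.1302] rot [-1.7987e+02 -8.0000e-02 -8.2840e+01] F [ 0.4 -0.6  0.3] T [ 0.01  0.02 -0.02] g 0.0562 j7 -63.0
shift tool mm [-1.3  0.8 57.2]
turn [-0.13 -0.08 -0.04] | shift after turn mm [-1.2  0.7 57.2]
```

View pics/s5.png

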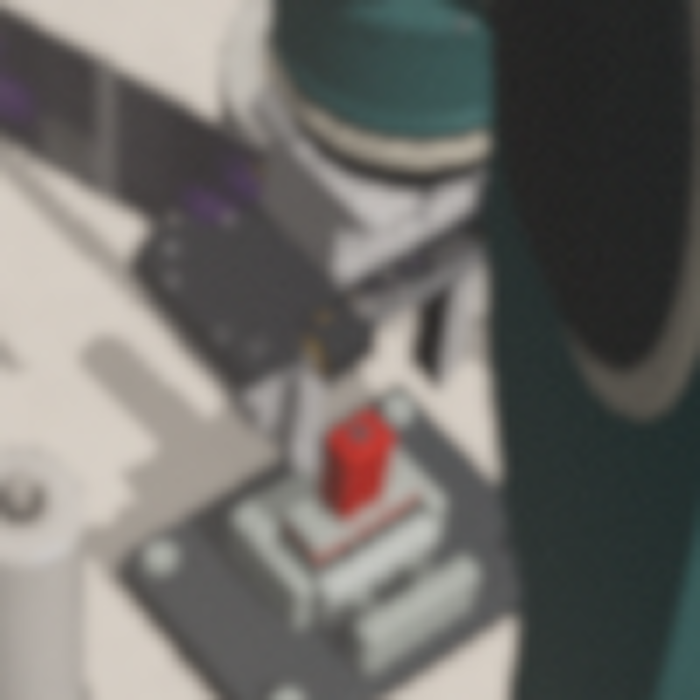

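Side crop: the red post top at (362,428) sits between the fingertips near (305,465) and (435,370). I descend.

```bash
python3 -m crank '[[0,0,0,-0.001,0.0007,0.015,0.6],[0,0,0,0,0,0.015,0.6],[0,0,0,0,0,0.015,0.6],[0,0,0,0,0,0.01,0.6],[0,0,0,0,0,0.002,0.6]]'; python3 go.py; python3 -m crank '[[0,0,0,0,0,0,0.5],[0,0,0,0,0,0,0.4],[0,0,0,0,0,0,0.36],[0,0,0,0,0,0,0.33],[0,0,0,0,0,0,0.3]]' 5;python3 go.py .4275 -.2082 .073 -82.8
```

```text
time: 13.3
tcp_pos: [0.4262, -0.208, 0.0708]
ee_rot: [180.0, 0.0, -82.9]
wrist_force: [-0.5, -0.4, -0.6]
grip_width: 0.0567
t 13.3 pos [ 0.4262 -0.208   0.0708] rot [ 1.7996e+02  3.0000e-02 -8.2850e+01] F [-0.5 -0.4 -0.6] T [ 0.06 -0.06  0.01] g 0.0567 j7 -64.1
time: 13.72
tcp_pos: [0.4267, -0.2082, 0.0719]
ee_rot: [-180.0, -0.0, -82.9]
wrist_force: [0.7, 0.8, -0.3]
grip_width: 0.0296
t 13.72 pos [ 0.4267 -0.2082  0.0719] rot [-1.7997e+02 -2.0000e-02 -8.2860e+01] F [ 0.7  0.8 -0.3] T [ 0.05  0.05 -0.04] g 0.0296 j7 -64.1
shift tool mm [ 0.1 -0.8 -1.1]
turn [-0.03 -0.02 -0.06] | shift after turn mm [ 0.1 -0.8 -1.1]
```

```bash
python3 -m crank '[[0,0,0,0,0,-0.001,0.29],[0,0,0,0,0,0,0.28],[0,0,0,0,0,0,0.27],[0,0,0,0,0,0,0.265],[0,0,0,0,0,0,0.26]]' 4;python3 go.py;python3 -m crank '[[0,0,0,0,0,0,0.25],[0,0,0,0,0,0,0.25],[0,0,0,0,0,0,0.2],[0,0,0,0,0,0,0.2],[0,0,0,0,0,0,0.2]]' 4;python3 go.py
```

```text
time: 14.13
tcp_pos: [0.4267, -0.2092, 0.0728]
ee_rot: [-180.0, -0.1, -82.9]
wrist_force: [0.4, -7.9, 0.1]
grip_width: 0.0253
t 14.13 pos [ 0.4267 -0.2092  0.0728] rot [-1.7996e+02 -8.0000e-02 -8.2900e+01] F [ 0.4 -7.9  0.1] T [-1.82  0.05  0.07] g 0.0253 j7 -64.1
time: 14.55
tcp_pos: [0.4267, -0.2093, 0.0728]
ee_rot: [-180.0, -0.1, -82.9]
wrist_force: [0.1, -8.6, 0.6]
grip_width: 0.025
t 14.55 pos [ 0.4267 -0.2093  0.0728] rot [-1.7996e+02 -8.0000e-02 -8.2900e+01] F [ 0.1 -8.6  0.6] T [-1.79 -0.01  0.04] g 0.025 j7 -64.1
```

```bash
python3 -m crank '[[0,0,0,0.0006,0,0,0.2],[0,0,0,0.0006,0,0,0.2],[0,0,0,0,0,0,0.2],[0,0,0,0,0,0,0.2],[0,0,0,0,0,0,0.2]]' 4;python3 go.py;
```

```text
time: 14.97
tcp_pos: [0.4268, -0.2099, 0.0728]
ee_rot: [-180.0, -0.0, -82.9]
wrist_force: [-0.6, -6.3, 4.5]
grip_width: 0.0239
t 14.97 pos [ 0.4268 -0.2099  0.0728] rot [-1.7998e+02 -5.0000e-02 -8.2870e+01] F [-0.6 -6.3  4.5] T [-1.32  0.28  0.02] g 0.0239 j7 -64.0
```

```bash
python3 -m crank '[[0,0,0,0.0004,0,0,0.2],[0,0,0,0.0004,0,0,0.1],[0,0,0,0,0,0,0.1],[0,0,0,0,0,0,0.1],[0,0,0,0,0,0,0.1]]' 10;python3 go.py;python3 -m crank '[[0,0,0,0,0,0,0],[0,0,0,0,0,0,0],[0,0,0,0,0,0,0],[0,0,0,0,0,0,0],[0,0,0,0,0,0,0]]' 60;python3 go.py
```

```text
time: 15.38
tcp_pos: [0.4268, -0.21, 0.0728]
ee_rot: [-180.0, -0.0, -82.8]
wrist_force: [-3.0, -0.1, 8.9]
grip_width: 0.0239
t 15.38 pos [ 0.4268 -0.21    0.0728] rot [-179.99   -0.    -82.84] F [-3.  -0.1  8.9] T [-0.14  0.56  0.04] g 0.0239 j7 -63.9
time: 15.8
tcp_pos: [0.4268, -0.21, 0.0728]
ee_rot: [-180.0, -0.0, -82.8]
wrist_force: [-3.1, -1.6, 8.1]
grip_width: 0.0241
t 15.8 pos [ 0.4268 -0.21    0.0728] rot [-180.     -0.    -82.85] F [-3.1 -1.6  8.1] T [-0.31  0.55  0.13] g 0.0241 j7 -63.9
```

Gripped firmly, with the grip centred (side force about 0). Underside pivot is 46 mm beyond the TCP. First a small test lean about tool y around that pivot.

```bash
cat > st.py <<'E'
import numpy as np
from rig import arm
from scipy.spatial.transform import Rotation as R
s=arm.observe(); r=R.from_euler('xyz',s["ee_rot"],degrees=True)
r0=R.from_euler('xyz',[180,0,-82.85],degrees=True)
u=s["tcp_pos"]+r.apply([0,0,.0458])
du=r0.inv().apply(u-np.array([.4268,-.210,.027]))*1000
F=r0.inv().apply(s["wrist_force"]);T=r0.inv().apply(s["wrist_torque"])
print("t %.2f"%s["time"],"lean",(r0.inv()*r).as_rotvec(degrees=True).round(2),"underside dx,dy,rise mm",du[:2].round(2),(-du[2]).round(2),"F tool0",F.round(1),"T",T.round(2),"g %.4f"%s["grip_width"])
E
python3 -m crank '[[0,2,0,-0.0016,0,-0.0005,0],[0,2,0,-0.0016,0,-0.0005,0],[0,0,0,0,0,0,0],[0,0,0,0,0,0,0],[0,0,0,0,0,0,0]]' ;python3 st.py
```

```text
time: 16.22
tcp_pos: [0.4262, -0.2067, 0.0732]
ee_rot: [180.0, -4.0, -82.8]
wrist_force: [2.0, -3.2, -7.3]
grip_width: 0.0235
t 16.22 lean [-0.01  4.   -0.02] underside dx,dy,rise mm [-0.15  0.19] 0.47 F tool0 [ 3.4 -1.6  7.3] T [ 0.41  1.15 -0.01] g 0.0235
```

```bash
python3 -m crank '[[0,-3,0,0.0024,0,-0.0007,0],[0,-3,0,0.0024,0,-0.0007,0],[0,-3,0,0.0024,0,-0.0007,0],[0,0,0,0,0,0,0],[0,0,0,0,0,0,0]]' ;python3 st.py;python3 -m crank '[[0,3,0,-0.0024,0,-0.0007,0],[0,3,0,-0.0024,0,-0.0007,0],[0,3,0,-0.0024,0,-0.0007,0],[0,0,0,0,0,0,0],[0,0,0,0,0,0,0]]' ;python3 st.py
```

```text
time: 16.63
tcp_pos: [0.4265, -0.2129, 0.0749]
ee_rot: [179.9, 5.2, -82.9]
wrist_force: [0.8, 4.3, -6.8]
grip_width: 0.0238
t 16.63 lean [-0.08 -5.21  0.05] underside dx,dy,rise mm [-1.3   0.69] 2.3 F tool0 [-4.2 -1.3  6.8] T [ 0.38 -1.2  -0.06] g 0.0238
time: 17.05
tcp_pos: [0.4252, -0.2054, 0.077]
ee_rot: [179.9, -3.8, -82.7]
wrist_force: [-2.0, 6.1, -18.2]
grip_width: 0.0234
t 17.05 lean [-0.14  3.82 -0.1 ] underside dx,dy,rise mm [-1.74  1.11] 4.35 F tool0 [-6.3  1.2 18.2] T [ 0.06 -1.88  0.07] g 0.0234
```

```bash
python3 - <<'E'
from h import *
f=arm.grab_frame("side");crop(f,250,150,330,230,8,"pics/s6.png")
E
python3 st.py
```

```text
t 17.10 lean [-0.15  3.77 -0.06] underside dx,dy,rise mm [-1.71  1.11] 4.36 F tool0 [-9.5  0.8 16.7] T [-0.   -2.58  0.08] g 0.0238
```

View pics/s6.png

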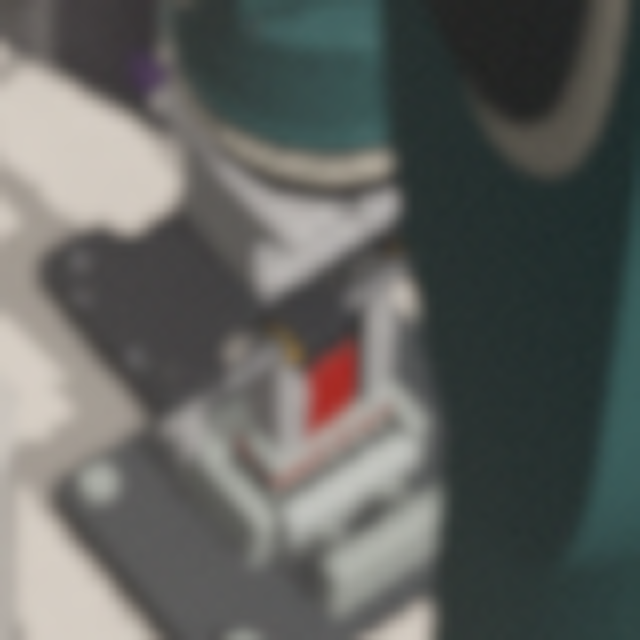

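The base is flat and the post is well gripped. The side force suggests the command sits about 1 mm too far in +x, so I bias that and swing on.

```bash
python3 -m crank '[[0,0,0,-0.001,0,0,0],[0,-3,0,0.0024,0,-0.0005,0],[0,-3,0,0.0024,0,-0.0007,0],[0,-3,0,0.0024,0,-0.0007,0],[0,0,0,0,0,0,0]]' ;python3 st.py
```

```text
time: 17.52
tcp_pos: [0.4262, -0.2142, 0.0792]
ee_rot: [179.9, 5.4, -83.0]
wrist_force: [-2.8, 7.1, -6.7]
grip_width: 0.0234
t 17.52 lean [-0.06 -5.38  0.19] underside dx,dy,rise mm [-0.21  1.2 ] 6.62 F tool0 [-7.4  1.9  6.7] T [-0.4  -2.3  -0.07] g 0.0234
```

```bash
python3 -m crank '[[0,3,0,-0.0026,0,-0.0007,0],[0,3,0,-0.0026,0,-0.0007,0],[0,3,0,-0.0026,0,-0.0007,0],[0,0,0,0,0,0,0],[0,0,0,0,0,0,0]]' ;python3 st.py;python3 -m crank '[[0,-3,0,0.0024,0,-0.0007,0],[0,-3,0,0.0024,0,-0.0007,0],[0,-3,0,0.0024,0,-0.0007,0],[0,0,0,0,0,0,0],[0,0,0,0,0,0,0]]' ;python3 st.py
```

```text
time: 17.93
tcp_pos: [0.4251, -0.2039, 0.0814]
ee_rot: [179.9, -3.9, -82.8]
wrist_force: [-1.3, 6.1, -21.9]
grip_width: 0.024
t 17.93 lean [-0.13  3.85 -0.08] underside dx,dy,rise mm [-3.21  1.05] 8.73 F tool0 [-6.3  0.5 21.9] T [-0.07 -2.03  0.01] g 0.0240
time: 18.35
tcp_pos: [0.4263, -0.2135, 0.0838]
ee_rot: [179.9, 5.1, -83.0]
wrist_force: [0.6, -3.7, -23.9]
grip_width: 0.0233
t 18.35 lean [-0.05 -5.08  0.14] underside dx,dy,rise mm [-0.61  1.02] 11.17 F tool0 [ 3.7 -0.2 23.9] T [-0.09  1.26  0.05] g 0.0233
```

```bash
python3 -m crank '[[0,3,0,-0.0024,0,-0.0003,0],[0,3,0,-0.0024,0,-0.0006,0],[0,3,0,-0.0024,0,-0.0006,0],[0,1,0,-0.0008,0,0,0],[0,0,0,0,0,0,0]]' ;python3 st.py;python3 -m crank '[[0,-3,0,0.0024,0,-0.0003,0],[0,-3,0,0.0024,0,-0.0006,0],[0,-3,0,0.0024,0,-0.0006,0],[0,0,0,0,0,0,0],[0,0,0,0,0,0,0]]' ;python3 st.py
python3 - <<'E'
from h import *
f=arm.grab_frame("side");crop(f,250,150,330,230,8,"pics/s7.png")
E
```

```text
time: 18.77
tcp_pos: [0.4257, -0.2037, 0.0861]
ee_rot: [180.0, -5.0, -82.7]
wrist_force: [-1.3, -0.6, -20.4]
grip_width: 0.0236
t 18.77 lean [-0.02  5.05 -0.11] underside dx,dy,rise mm [-2.39  0.3 ] 13.52 F tool0 [ 0.5  1.4 20.4] T [-0.32 -0.55  0.02] g 0.0236
time: 19.18
tcp_pos: [0.4268, -0.2117, 0.088]
ee_rot: [-180.0, 4.2, -82.9]
wrist_force: [-2.6, 4.1, -11.5]
grip_width: 0.0237
t 19.18 lean [ 0.   -4.16  0.07] underside dx,dy,rise mm [-1.66  0.17] 15.33 F tool0 [-4.4  2.1 11.5] T [-0.55 -1.27  0.  ] g 0.0237
```

View pics/s7.png

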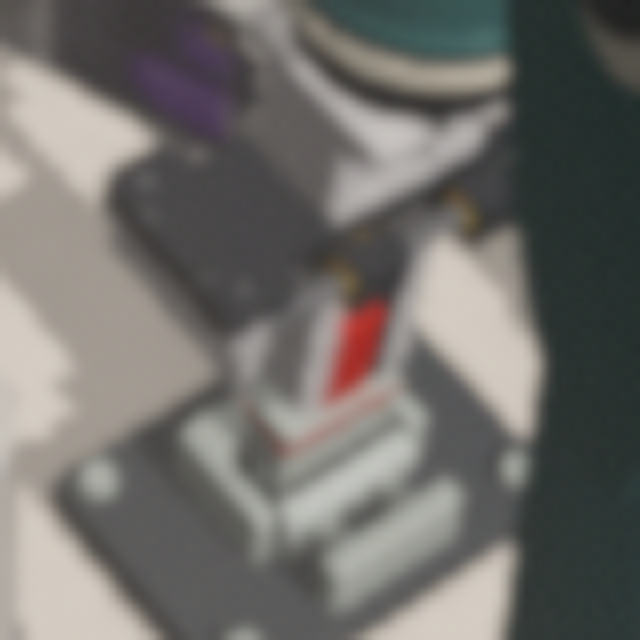

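The bolt at (97,480) hasn't moved, so the base stays down, and the block body is visibly rising. I continue.

```bash
python3 -m crank '[[0,3,0,-0.0024,0,-0.0004,0],[0,3,0,-0.0024,0,-0.0006,0],[0,3,0,-0.0024,0,-0.0006,0],[0,0,0,0,0,0,0],[0,0,0,0,0,0,0]]' ;python3 st.py;python3 -m crank '[[0,-3,0,0.0024,0,-0.0004,0],[0,-3,0,0.0024,0,-0.0006,0],[0,-3,0,0.0024,0,-0.0006,0],[0,0,0,0,0,0,0],[0,0,0,0,0,0,0]]' ;python3 st.py
```

```text
time: 19.65
tcp_pos: [0.4262, -0.2043, 0.09]
ee_rot: [-180.0, -5.0, -82.8]
wrist_force: [-1.5, -0.5, -12.4]
grip_width: 0.0237
t 19.65 lean [ 0.02  4.98 -0.07] underside dx,dy,rise mm [-1.8  -0.13] 17.33 F tool0 [ 0.3  1.6 12.4] T [-0.43 -0.41  0.  ] g 0.0237
time: 20.07
tcp_pos: [0.4274, -0.2117, 0.0918]
ee_rot: [-179.9, 4.2, -82.9]
wrist_force: [-0.4, 4.7, -8.6]
grip_width: 0.0234
t 20.07 lean [ 0.07 -4.17  0.08] underside dx,dy,rise mm [-1.58 -0.45] 19.1 F tool0 [-4.8 -0.1  8.6] T [-0.07 -1.14  0.2 ] g 0.0234
```

```bash
python3 -m crank '[[0,3,0,-0.0024,0,-0.0004,0],[0,3,0,-0.0024,0,-0.0006,0],[0,3,0,-0.0024,0,-0.0006,0],[0,0,0,0,0,0,0],[0,0,0,0,0,0,0]]' ;python3 st.py;python3 -m crank '[[0,-3,0,0.0024,0,-0.0004,0],[0,-3,0,0.0024,0,-0.0006,0],[0,-3,0,0.0024,0,-0.0006,0],[0,0,0,0,0,0,0],[0,0,0,0,0,0,0]]' ;python3 st.py
```

```text
time: 20.48
tcp_pos: [0.4272, -0.2042, 0.0942]
ee_rot: [-179.9, -4.9, -82.8]
wrist_force: [0.9, 1.3, -1.3]
grip_width: 0.0235
t 20.48 lean [ 0.12  4.94 -0.08] underside dx,dy,rise mm [-1.75 -1.24] 21.52 F tool0 [-1.1 -1.1  1.3] T [ 0.19 -0.56 -0.06] g 0.0235
time: 20.9
tcp_pos: [0.4271, -0.2131, 0.0952]
ee_rot: [-179.9, 4.0, -83.0]
wrist_force: [-0.4, -0.1, -3.9]
grip_width: 0.0238
t 20.90 lean [ 0.06 -4.02  0.16] underside dx,dy,rise mm [-0.06  0.03] 22.49 F tool0 [0.  0.4 3.9] T [-0.02  0.05 -0.03] g 0.0238
```

The force is down to the block's own weight (about 4 N), so the jaws have let go. I straighten it and raise it just clear.

```bash
python3 -m crank '[[0,2,0,-0.0016,0,-0.001,0],[0,2,0,-0.0016,0,-0.001,0],[0,0,0,0,0,-0.001,0],[0,0,0,0,0,-0.001,0],[0,0,0,0,0,0,0]]' ;python3 st.py;python3 -m crank '[[0,0,0,0,0,-0.0015,0],[0,0,0,0,0,-0.0015,0],[0,0,0,0,0,-0.0015,0],[0,0,0,0,0,-0.001,0],[0,0,0,0,0,0,0]]' ;python3 st.py
python3 - <<'E'
from h import *
f=arm.grab_frame("side");crop(f,250,140,330,220,9,"pics/s8.png")
E
```

```text
time: 21.32
tcp_pos: [0.4268, -0.2086, 0.0996]
ee_rot: [-180.0, 0.0, -82.8]
wrist_force: [-0.7, 0.2, -3.2]
grip_width: 0.024
t 21.32 lean [ 0.03 -0.03 -0.03] underside dx,dy,rise mm [-1.46 -0.23] 26.83 F tool0 [-0.3  0.7  3.2] T [ 0.   -0.04  0.07] g 0.0240
time: 21.73
tcp_pos: [0.4266, -0.2087, 0.105]
ee_rot: [-180.0, 0.0, -82.9]
wrist_force: [-0.1, 0.3, -3.3]
grip_width: 0.0234
t 21.73 lean [ 0.01 -0.    0.01] underside dx,dy,rise mm [-1.3   0.04] 32.17 F tool0 [-0.3  0.1  3.3] T [-0.04 -0.01  0.01] g 0.0234
```

View pics/s8.png

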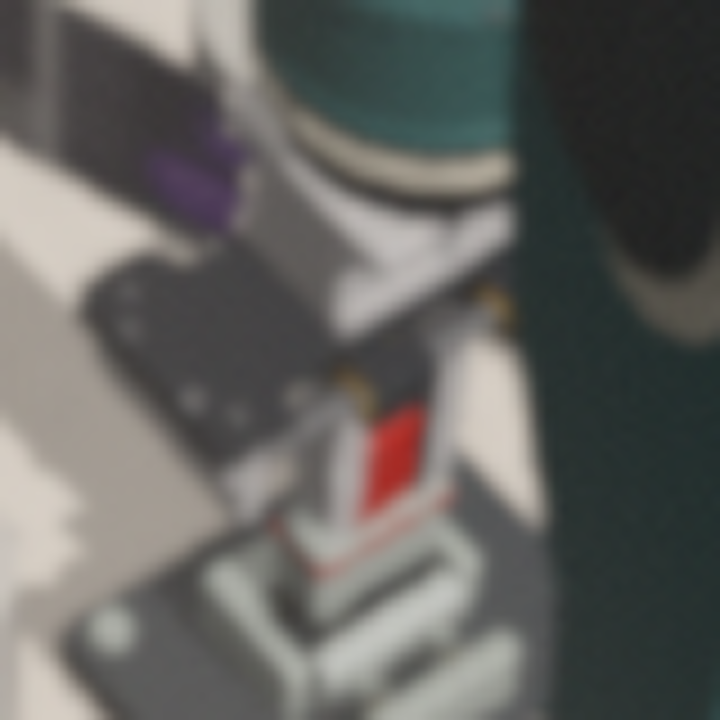

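```bash
python3 - <<'E'
from h import *
f=arm.grab_frame("side");W=cloud(f)
for r in range(186,218,2):
    print(r,' '.join('%4d'%(1000*W[r,c,2]) for c in range(276,310,2)))
# expected drawing
q=np.radians(7.15);c,s=np.cos(q),np.sin(q)
im=cv2.resize(f["image"][140:220,250:330,::-1],None,fx=9,fy=9,interpolation=cv2.INTER_CUBIC)
x,y,zu=.4266,-.2087,.0592
def rect(x,y,z,a,b): return np.array([[x+c*p*a/2-s*k*b/2,y+s*p*a/2+c*k*b/2,z] for p,k in((-1,-1),(-1,1),(1,1),(1,-1))])
for P,col in((rect(x,y,zu+.04,.022,.05),(0,0,255)),(rect(x,y,zu+.005,.022,.05),(255,0,255)),(rect(x,y,zu,.017,.045),(255,0,255)),(rect(.4277,-.2098,.022,.11,.15),(0,255,0)),(rect(.4277,-.2098,.052,.022,.059),(0,255,0))):
    cv2.polylines(im,[((proj(f,P)-[250,140]+.5)*9).astype(int)],True,col,1)
cv2.imwrite("pics/s9.png",im)
E
```

```text
186  248  244  246  245  219  219  216  219  218  213  149  145  139    1    3    7  658
188  248  246  243  223  218  164  167  160  146  146  137  135  131   -1   -2   -2  656
190  245  237  216  138  150  155  159  146  140  134  126  124   20    1    2    0    0
192  235  230    1  128  136  146  149  136  128  123  119  116   21   26    2    2    7
194  225  220    1  122  132  139  133  127  117  113  111  102   24   21   24    6    1
196  215  209   22   21  120  129  126  113  101   97   94   91   22   21   25   22    0
198  208   19   96   99   96  120  113  104   98   95   87   76   24   22   24   22   22
200   22   54   53   96  100  101  100   97   91   82   76   65   53   23   20   22   27
202   51   52   76   88   96  103   97   86   76   70   38   45   53   56   25   24   24
204   53   59   52   76   88   84   78   71   64   22   52   56   51   43   22   25   27
206   51   49   50   64   80   80   71   20   51   53   54   52   52   25   25   21   21
208   53   50   40   32   72   25   25   51   57   51   54   45   37   23   22   19   24
210   46   49   52   25   22   53   53   55   55   53   44   43   27   22   20   24   22
212   35   53   49   21   23   54   50   50   46   41   38   41   44   54   53   52   29
214   29   39   50   52   53   52   47   46   33   27   18   36   55   52   55   43   24
216   24   26   45   48   38   44   39   45   43   19   53   52   47   50   42   30   23
```

View pics/s9.png

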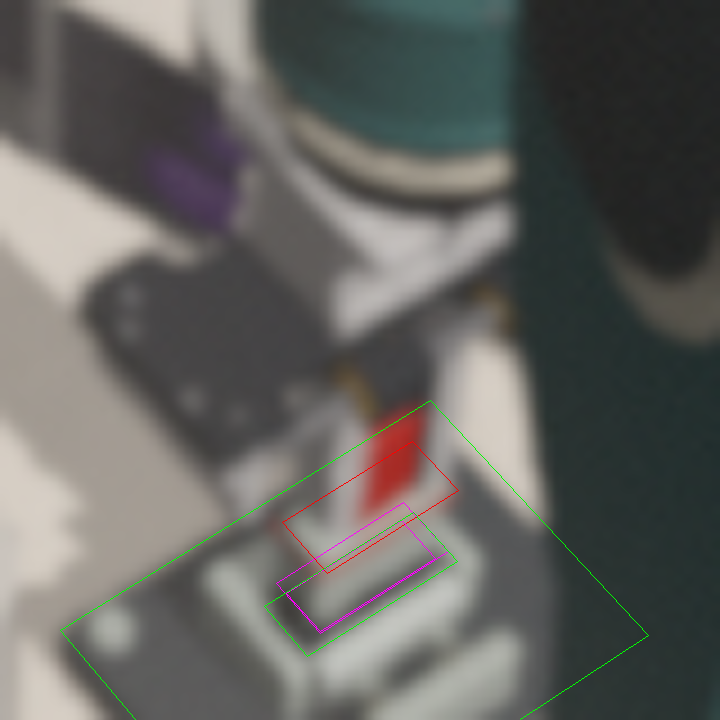

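The depth map reads the body top at 96-101 mm (99 expected, so no slip). The line of sight falls to about 22 mm between the block and the jaws, so there is a real gap. Last check on the yellow block and bystanders before handing in.

```bash
python3 -m crank '[[0,0,0,0,0,0,0],[0,0,0,0,0,0,0],[0,0,0,0,0,0,0],[0,0,0,0,0,0,0],[0,0,0,0,0,0,0]]'; python3 - <<'E'
from h import *
f=arm.grab_frame("side");cv2.imwrite("pics/fin.png",f["image"][...,::-1])
f0=__import__("pickle").load(open("f0.pkl","rb"))["side"]
d=cv2.absdiff(f["image"],f0["image"]).max(2)
print("tally diff",d[180:198,172:192].mean(),"loupe diff",d[188:204,195:210].mean())
W=cloud(f);m=mask(f,"y",(190,165,225,240)).astype(bool);print("yellow top z",np.nanpercentile(W[...,2][m],[95,99]))
E
python3 st.py
```

```text
time: 22.25
tcp_pos: [0.4265, -0.2086, 0.1047]
ee_rot: [180.0, 0.0, -82.8]
wrist_force: [-0.6, 0.2, -3.0]
grip_width: 0.0239
tally diff 31.53611111111111 loupe diff 27.691666666666666
yellow top z [0.13328528 0.13487507]
t 22.30 lean [-0. -0. -0.] underside dx,dy,rise mm [-1.48  0.09] 31.95 F tool0 [ 0.  -0.6  2.7] T [-0.04  0.   -0.03] g 0.0240
```

View pics/fin.png

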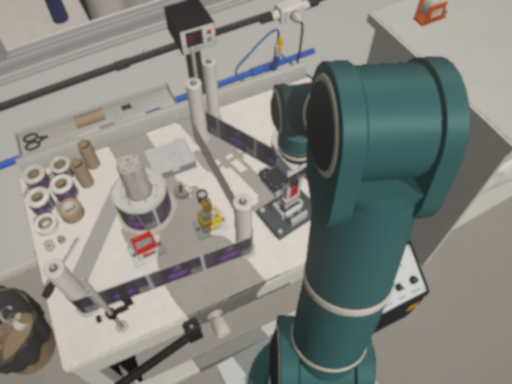

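The picture diff includes changed shadows, so I compare the bystanders' positions by height instead.

```bash
python3 - <<'E'
from h import *
f0=__import__("pickle").load(open("f0.pkl","rb"))["side"]
f=arm.grab_frame("side")
for g in(f0,f):
    W=cloud(g); Z=W[...,2]
    for n,cx,cy in(("tally",.636,.029),("loupe",.588,-.008)):
        m=(np.hypot(W[...,0]-cx,W[...,1]-cy)<.04)&(Z>.012)&(Z<.05)
        if n=="loupe": m&=np.hypot(W[...,0]-.588,W[...,1]+.008)<.028
        print(n,m.sum(),W[m].mean(0).round(4))
E
```

```text
tally 201 [0.6339 0.0326 0.0221]
loupe 127 [ 0.5862 -0.0099  0.0303]
tally 207 [0.6336 0.0332 0.022 ]
loupe 114 [ 0.5872 -0.01    0.0322]
```

Both are unmoved (the loupe is partly hidden by the yellow post). Handing in.

```bash
python3 -c "
from rig import arm
print(arm.finish_job())"; python3 st.py
```

```text
the job is handed in; nothing more can be done
None
the job is handed in; nothing more can be done
```

The yellow block is back upright and fully home in the yellow stand, released. The red block is free and held upright and still, its underside about 7 mm above the jaws. I handed the job in at about 22 s; no verdict is reported.

- **Yellow block:** it touched the floor at exactly the expected height. The cameras later read the top of its post at 133–135 mm, against 131 mm expected, which is within their error.
- **Red block:** 10 swings of about ±4–5° worked it out, with the vertical pull staying at or below 24 N at each reading. The base stayed flat and in place in the pictures I checked. It now hangs with zero measured lean and only its own weight (about 3 N) on the wrist. The depth picture shows open space between its underside and the jaws, and no slip in the grip.
- **Bystanders:** the tally counter and loupe are where they were, to within about 1 mm. A plain picture comparison showed differences there, which I put down to moved shadows, since the depth positions agree.
- **Disagreement:** the two cameras differed by 2–3 mm throughout. I settled the fine positions by contact force instead.

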